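Bare the V-block and hold a lens barrel pressed into it

TASK

Lift the orange groove guard out of the sprung V-block by its handle, hang it by that handle on the hook of the steel stand and let go of it. Then take the black lens barrel from its white cradle, lay it lengthwise in the bare groove, middle on middle, and press it down until the sprung block has sunk about halfway; the job finishes while you are still pressing it down on both groove faces, with the guard still hanging. Leave the other things on the bench where they are.

Things in the scene. Friction and masses are not known exactly. Their poses are not given: they have to be found in the camera images.
- nest_base: Fixed aluminium base plate (120 x 110 x 8 mm) of the sprung V-block. Origin under the plate's centre, on the bench; x along the groove, y across it to the left face, z up. The V-block on it is blue with steel groove faces, 80 mm long (x) and 76 mm wide (y).
- nest (a joint): Travel of the sprung V-block, m: 0 = up (at rest), 0.010 = down on its stop, 0.005 = halfway. Preloaded springs: it stays up under guard or barrel alone, starts to sink when the barrel is pushed down with about 3 to 4 N, then 1 mm more per 1.5 N (halfway about 11 N, stop about 18 N).
- groove_axis (a point): Point that sinks with the V-block: where the middle of the seated barrel lies (barrel axis along this x, z up, y to the left face), 67 mm above the bench when the block is up. The 90 degree V opens upward, 38 mm wide at its top; the block's flat top lies 13 mm below this point, the bottom edge of the V 31 mm below.
- face_left: Left half (+y side) of the sprung V-block with its 45 degree steel groove face, fixed to the block. Origin at that of the base plate while the block is up.
- face_right: Right half (-y side) of the sprung V-block with its 45 degree steel groove face, fixed to the block. Origin at that of the base plate while the block is up.
- guard: Loose orange groove guard, 120 g, at first in the groove. Origin: bottom edge of its V keel; x along the groove, z up. Plate 64 (x) x 56 (y) mm, top at z = 25 mm; on it a handle loop in the y-z plane, 12 mm thick in x: uprights z 25 to 87 mm, 38 mm wide outside, 22 mm inside along y, top bar z 79 to 87 mm. Grip the uprights across y from above: the window stays free for a hook.
- guard_bar (a point): Middle of the underside of the guard's top handle bar (79 mm above the guard's origin): the place that rests on the hook. Axes as the guard's.
- hook: Fixed steel stand: round foot (radius 50 mm, 12 mm thick), upright post (radius 8 mm, 200 mm high); a hook of 8 mm round bar leaves the post at 180 mm height and points along the stand's -x axis, level for 88 mm, then turned up at its end. Origin under the post's centre, z up.
- hook_seat (a point): Point on top of the level part of the hook, 55 mm from the post's axis, 184 mm above the bench: where the handle bar should rest. Axes as the stand's (hook points to -x).
- hook_tip (a point): Upturned end of the hook, 104 mm from the post's axis along -x, 202 mm above the bench (the metal ends 4 mm higher).
- cradle: Fixed white cradle for the barrel: plate 100 x 60 x 4 mm with two rails along x, 8 mm high above the plate, their inner faces at y = +-18.5 mm and outer faces at y = +-24.5 mm. Origin under its centre, on the bench.
- barrel: Loose black lens barrel with a blue band, an aluminium band and glass ends: a plain cylinder 44 mm in diameter and 90 mm long, 200 to 300 g. Origin in its middle on its axis, x along its axis. It may lie rolled to any angle and either end may lead. It starts lying along the cradle's x, its axis 26 mm above the bench.
- tip_box: Bystander: teal box of pipette tips with a clear lid, 90 x 120 x 80 mm; origin under its centre.
- bottle: Bystander: glass bottle with a blue cap, radius 35 mm, 150 mm high; origin under its centre.
- beaker: Bystander: glass beaker, radius 35 mm, 85 mm high; origin under its centre.
- jar: Bystander: clear jar with a pink cap, radius 42 mm, 90 mm high; origin under its centre.
- dishes: Bystander: stack of three culture dishes, radius 30 mm, 35 mm high; origin under its centre.
- eyepiece: Bystander: grey eyepiece standing on end, radius 21 mm, 42 mm high; origin under its centre.
There are look-alikes about, which are no part of the job. Of the things shaped like the barrel, the black one is meant. There is more than one size of the guard; the job needs the larger.

How it is judged (in metres and radians):
On the way, in this order (a step that is already met when the one before it is completed fails the run):
1. the guard hangs by its handle bar on the hook, let go (contact force between guard and hook above 0.5 N and contact force between guard and the fingers below 0.1 N and distance between guard_bar and hook_seat below 0.045 m and angle between guard's own z axis and vertical below 0.35 rad), for 0.2 s.
2. the barrel lies seated in the groove, on both faces (contact force between barrel and face_left above 0.3 N and contact force between barrel and face_right above 0.3 N and angle between the x axis of barrel and the x axis of groove_axis, either way round below 0.06 rad and distance between barrel and groove_axis below 0.013 m), for 0.2 s.
At the end, for the whole second after the job is handed in: Gripper still pressing the barrel (>3 N), >3 N on each groove face, block sunk 2 to 8.5 mm; barrel at rest, within 3 mm and 0.06 rad of the groove axis, 12 mm of its middle; guard hangs untouched on the hook by its bar, within 45 mm of the seat, tilted under 0.35 rad (all of step 1 and contact force between barrel and face_left above 3 N and contact force between barrel and face_right above 3 N and contact force between barrel and the fingers above 3 N and value of joint nest between 0.002 and 0.0085 m and angle between the x axis of barrel and the x axis of groove_axis, either way round below 0.06 rad and x of barrel in the frame of groove_axis between -0.012 and 0.012 m and y of barrel in the frame of groove_axis between -0.003 and 0.003 m and z of barrel in the frame of groove_axis between -0.003 and 0.003 m and linear speed of barrel below 0.02 m/s); the arm keeps its last pose, push and grip.
It fails at once if a bystander is moved by more than 3 cm (distance of any of tip_box, bottle, beaker, jar, dishes, eyepiece from where it was at the start of the episode above 0.03 m).
It also fails if it takes over 66 s, if anything falls off the work surface, if the arm or the gripper's body presses on something with over 40 N, if the wrist force passes 120 N, or if a joint passes its speed limit or range.

ROBOT

A 6-joint arm with a two-finger parallel gripper is mounted at the origin on the work surface. World frame = base frame: x ahead of the robot, y to its left, z up, the work surface at z = 0. Lengths are in mm, angles in rad, forces in N, time in s.
With the tool pointing down it reaches from about 275 to 1000 mm from the base axis. Payload 8.4 kg.
Tool frame: the origin (TCP) lies midway between the tips of the shut fingers; the grasp point (between the pads) lies 19 mm behind it; z points along the fingers, y is the line along which they close (so a half turn about z gives the same grasp; the last joint's range is limited). The gripper opens to 85 mm and grips with 20 to 120 N. Pads are 22 mm wide; open, the fingers measure 114 mm over their backs; the gripper's body (76 mm by 85 mm) begins 54 mm behind the grasp point. The pads swing forward as they close: fully open they stand 13 mm farther back than shut.
Start: joints at [1.136, 0.353, 1.633, -0, 1.155, -0.002], TCP at [262.133, 567.375, 231.281] pointing down, gripper open.
Joint ranges: [-2.63, 2.63], [-0.92, 2.1], [0.06, 2.66], [-1.3, 4.44], [0, 2.69], [-3.02, 3.02]. Speed limits (rad/s): [2.22, 2.22, 2.79, 3.14, 3.14, 3.14].

INTERFACE

Orientations are given as [roll, pitch, yaw] about the fixed x, y, z axes, in that order (R = Rz(yaw) Ry(pitch) Rx(roll)).
In Python, from rig import telemetry, optics, r gives the robot as it stands.
- The arm moves only by the tool play_rows, never from a script. Its arguments are lists of equal length, an entry for each row: "dp": the shift along the tool's x, y, z in units of 40 mm (1.0 is 40 mm), a list of three; "rot": the turn, a rotation vector about the tool's x, y, z in units of 6 degrees (1.0 is 6 degrees), a list of three. In form: {"dp": [[tx, ty, tz], ...], "rot": [[ax, ay, az], ...]}. A call has 1 to 5 rows; each row is the pose to reach, as a shift and turn from the pose commanded when the call began, along the tool's axes at that moment; what a row does not reach only later rows make up. A row lasts 1/12 s, in which the tool goes at most 41.7 mm and 7.16 degrees, less where a joint would pass 70% of its speed; a pose out of reach is approached as far as the arm can. A call with a gripper value outside its range is refused whole. "fingers" is the opening, from 0 (shut) to 1 (fully open), set as the call begins (left out, the last holds). The fingers move at their own pace and stop on an object; "grip_force" is the grip in N (left out, the last holds). Time passes only in rows, so rows that repeat a pose let the fingers close. It gives the time, the measured TCP pose, the force, the opening and the grip force at its end, in the units of the state.
- telemetry.sense(): the state, without advancing time (a new reading comes with each control period).
- optics.grab_frame(name): name is "side" or "top" or "wrist"; returns a dict with "color" (400x640x3 uint8, red, green, blue), "mtx" (3x3 intrinsics, pixels), "R" (3x3) and "t" (3): a world point X has camera coordinates R X + t; the wrist camera has in their place "mount" (4x4, takes a point from camera to tool coordinates, whose origin is the TCP and whose axes are the flange's). Camera axes: x right, y down, z forward; pixel columns grow to the right and rows downward; lengths in mm; the calibration is good to about 2 mm. A picture is of the moment at which its call begins: read the wrist's pose just before it. There is no depth.
- r.sign_off(): hands the job in; it is judged then, once.
The state is a dict: "clock": time; "qpos": joint angles; "qvel": joint speeds; "joint_efforts": joint torques, N m; "eef_pos": TCP position; "tcp_rot": TCP orientation; "contact_force": force on the tool from outside, world axes, zero at the start; "wrist_torque": the same for the moment, N m; "opening": opening from 0.0 (shut) to 1.0 (fully open); "grasp_force": force on a finger pad.
Only numpy, scipy, OpenCV 4.12 (cv2) and the standard library are available. Lean on these libraries where they do the work, as an engineer would, in place of code of your own. Each camera call takes 0.05 s, during which the arm holds its last target. There are 200 camera calls.

## Working session

There is one attempt and no reset: what is moved stays moved. The work goes in short steps, Python scripts to look and compute and a tool call to move; the robot and the scene stay as the last step left them, time stands still between calls to the robot, and variables do not carry over. Pictures are saved under pics/ and viewed, at most 10 in all, crops included, and the job is handed in when it is done.

Besides the shell and the picture viewer there is one more tool, called as name(argument=value, ...) on one line, values as JSON. play_rows: Moves the arm, as the interface text tells. Its arguments: {"type":"object","properties":{"dp":{"type":"array"},"rot":{"type":"array"},"fingers":{"type":"number"},"grip_force":{"type":"number"}},"required":["dp","rot"]}

```bash
mkdir -p pics; ls
cat > h.py <<'E'
import numpy as np, cv2, pickle
from rig import telemetry, optics, r
from scipy.spatial.transform import Rotation as Ro
def grab(n):
    s=telemetry.sense(); f=optics.grab_frame(n); im=np.array(f["color"])
    f=dict(f); f["color"]=im; K=np.array(f["mtx"],float)
    if "mount" in f:
        M=np.array(f["mount"]); Rt=Ro.from_euler('xyz',s["tcp_rot"]).as_matrix()
        Rw=Rt@M[:3,:3]; c=Rt@M[:3,3]+np.array(s["eef_pos"])
    else:
        R=np.array(f["R"]); Rw=R.T; c=-R.T@np.array(f["t"]).ravel()
    f.update(K=K,Rw=Rw,c=c); pickle.dump(f,open(f'{n}.pkl','wb')); return f
def load(n): return pickle.load(open(f'{n}.pkl','rb'))
def ray(f,u,v):
    d=f["Rw"]@np.linalg.inv(f["K"])@np.array([u,v,1.]); return f["c"],d/np.linalg.norm(d)
def plane(f,u,v,z):
    c,d=ray(f,u,v); return c+d*(z-c[2])/d[2]
def two(f,p,g,q):
    a,d=ray(f,*p); b,e=ray(g,*q)
    s,t=np.linalg.lstsq(np.c_[d,-e],b-a,rcond=None)[0]
    P,Q=a+s*d,b+t*e; return (P+Q)/2,np.linalg.norm(P-Q)
def proj(f,X):
    p=f["K"]@(f["Rw"].T@(np.array(X)-f["c"])); return p[:2]/p[2]
def save(f,name,crop=None,k=1):
    im=f["color"][:,:,::-1]
    if crop: x0,y0,x1,y1=crop; im=im[y0:y1,x0:x1]
    cv2.imwrite(f'pics/{name}.png',cv2.resize(im,None,fx=k,fy=k,interpolation=cv2.INTER_CUBIC))
def blobs(f,lo,hi,amin=60):
    h=cv2.cvtColor(f["color"],cv2.COLOR_RGB2HSV); m=cv2.inRange(h,lo,hi)
    n,l,st,ce=cv2.connectedComponentsWithStats(m)
    return [(st[i].tolist(),ce[i].round(1).tolist()) for i in range(1,n) if st[i][4]>amin],l
E
python3 - <<'E'
from h import *
for n in ("top","side"):
    f=grab(n); save(f,n+"0",k=1.25); print(n,f["c"],f["Rw"][:,2])
print(telemetry.sense())
E
```

```text
pics
top [ 346.06708943   21.7704812  1286.65487501] [ 0.20046413 -0.00370058 -0.97969405]
side [ 499.22208316 -558.42067877  623.59116416] [ 0.09173349  0.75885814 -0.64476298]
{'clock': 0.1, 'qpos': array([ 1.13561663e+00,  3.53591353e-01,  1.63402599e+00,  2.01092001e-05,
        1.15518233e+00, -2.38656065e-03]), 'qvel': array([-2.32542949e-03, -1.19055167e-03, -2.76273411e-03,  2.77171093e-04,
       -7.40055067e-05,  2.08735855e-03]), 'joint_efforts': array([ 1.37478841e-03, -6.06364560e+01, -3.42821002e+01,  1.74586271e-04,
        4.02699370e-03,  1.47666856e-05]), 'eef_pos': array([261.94718912, 567.01525784, 230.64341506]), 'tcp_rot': array([-3.14038569e+00, -2.12680227e-05,  2.70879138e+00]), 'contact_force': array([ 0.11498442,  0.70564506, -0.30786482]), 'wrist_torque': array([-0.01616331, -0.08196944, -0.03150092]), 'grasp_force': 0.0, 'opening': 0.9988393572904094}
```

View pics/top0.png

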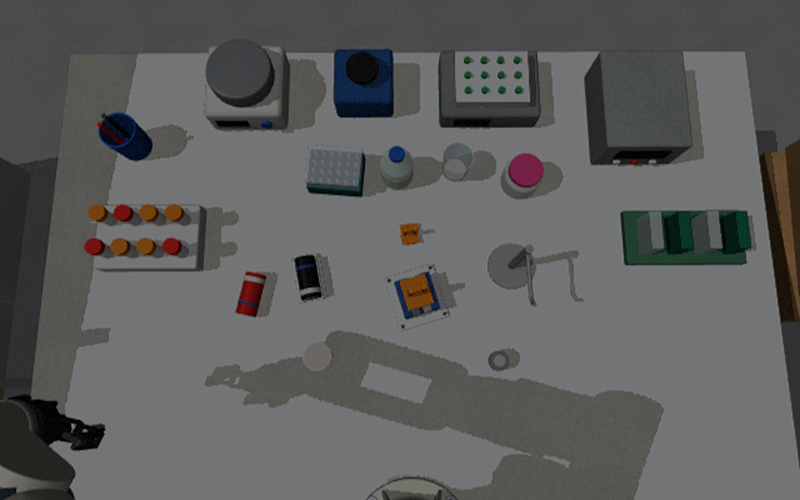

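View pics/side0.png

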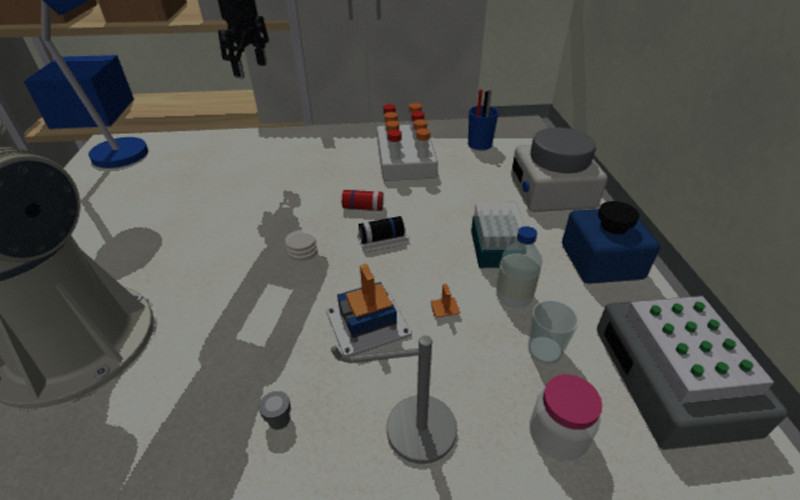

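Top view: larger guard in the blue block at (417,292); small look-alike guard at (410,233). Black barrel in its white cradle at (308,277); red look-alike at (251,293). Stand foot is at (512,266), post top about (529,249), hook tip about (533,303). I choose the larger guard, in the block, and the black barrel. Next is one close crop to check that.

Run:
```python
from h import *
f=load("top"); g=load("side")
save(f,"topcrop",(225,170,445,280),3.6)
for n,F in (("top",f),("side",g)):
    b,l=blobs(F,(8,120,60),(22,255,255),40); print(n,"orange",b)
    b,l=blobs(F,(0,0,0),(180,120,45),80); print(n,"dark",[x for x in b if x[0][4]<1500])
```

```text
top orange [([612, 122, 28, 133, 1205], [626.9, 169.9]), ([70, 163, 14, 14, 142], [76.7, 169.7]), ([132, 163, 13, 14, 142], [138.1, 169.6]), ([111, 164, 14, 13, 142], [117.6, 169.7]), ([320, 179, 16, 17, 216], [327.3, 186.8]), ([88, 191, 14, 13, 145], [94.6, 196.8]), ([109, 191, 14, 13, 145], [115.4, 196.7]), ([320, 219, 27, 29, 521], [332.8, 233.4])]
top dark [([225, 42, 7, 59, 239], [228.3, 71.6]), ([277, 42, 26, 25, 439], [289.5, 54.0]), ([171, 44, 49, 42, 391], [202.6, 73.8]), ([423, 45, 6, 40, 143], [425.7, 64.6]), ([351, 50, 81, 52, 627], [388.7, 94.9]), ([172, 96, 29, 7, 127], [186.7, 98.9]), ([158, 166, 7, 49, 141], [161.4, 190.1]), ([237, 214, 19, 18, 176], [245.9, 222.7]), ([42, 333, 42, 27, 442], [62.9, 346.9])]
side orange [([327, 82, 10, 8, 59], [331.6, 85.3]), ([307, 89, 13, 16, 141], [312.9, 96.4]), ([331, 95, 13, 17, 171], [336.9, 103.1]), ([277, 211, 37, 42, 761], [294.0, 236.1]), ([345, 227, 23, 27, 327], [355.6, 243.2])]
side dark [([174, 0, 41, 62, 1445], [193.0, 25.3]), ([0, 30, 33, 76, 1234], [12.3, 66.7]), ([411, 84, 26, 8, 98], [425.4, 87.8]), ([438, 84, 17, 18, 146], [444.6, 94.0]), ([26, 113, 33, 20, 322], [43.6, 120.8]), ([410, 126, 9, 21, 81], [414.0, 135.9]), ([314, 173, 10, 17, 83], [318.7, 180.4]), ([296, 175, 18, 19, 207], [304.2, 183.1]), ([1, 255, 35, 61, 389], [21.7, 290.3]), ([281, 257, 36, 15, 102], [298.1, 263.4]), ([558, 316, 61, 16, 440], [588.0, 323.1]), ([211, 323, 21, 20, 173], [223.2, 335.7])]
```

View pics/topcrop.png

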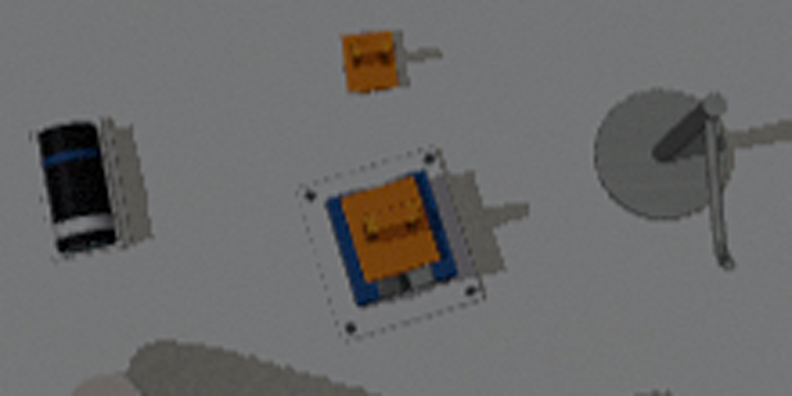

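The crop confirms the choice. The large guard is in the blue block with its handle bar at about (392,211), the black barrel with blue and aluminium bands is at (77,188), and the hook runs from (713,103) to (728,264) in crop pixels. Now to turn these into positions.

Run:
```python
from h import *
f=load("top"); g=load("side")
def P(u,v,z): return plane(f,u/3.6+225-.4,v/3.6+170-.4,z)
def show(n,pts,z):
    a=np.array([P(u,v,z) for u,v in pts]); print(n,a.round(1)[:,:2].tolist(),"mean",a.mean(0).round(1)); return a
a=show("screws",[(310,196),(429,158),(470,291),(350,328)],8)
e=a[1]-a[2];e2=a[0]-a[3]; print(np.linalg.norm(e),np.linalg.norm(a[0]-a[1]),np.degrees([np.arctan2(e[1],e[0]),np.arctan2(e2[1],e2[0])]))
a=show("basecorn",[(303,188),(437,150),(484,298),(350,340)],8)
e=a[1]-a[2];e2=a[0]-a[3];print(np.linalg.norm(e),np.degrees([np.arctan2(e[1],e[0]),np.arctan2(e2[1],e2[0])]))
a=show("plate",[(342,194),(422,176),(440,262),(364,282)],61)
a=show("bar",[(362,217),(423,205)],123); d=a[0]-a[1]; print(np.linalg.norm(d),np.degrees(np.arctan2(d[1],d[0]))-90)
a=show("foot",[(663,153)],12); a=show("post",[(713,103)],200); b=show("tip",[(728,264)],206); print(np.linalg.norm(a-b),np.degrees(np.arctan2(*(a-b)[0][1::-1])))
a=show("barrel",[(40,133),(98,122),(115,238),(58,252)],30)
e=a[1]-a[2];e2=a[0]-a[3];print(np.linalg.norm(e),np.degrees([np.arctan2(e[1],e[0]),np.arctan2(e2[1],e2[0])]))
# side: post top, tip
print("post2", two(f,(713/3.6+225,103/3.6+170),g,(425/1.25,339/1.25)))
print("tip2", two(f,(728/3.6+225,264/3.6+170),g,(335/1.25,351/1.25)))
print("bar2", two(f,(392/3.6+225,211/3.6+170),g,(366/1.25,268/1.25)))
s=telemetry.sense(); print(Ro.from_euler('xyz',s["tcp_rot"]).as_matrix().round(3))
```

```text
screws [[530.0, 44.2], [558.5, -45.8], [458.1, -74.8], [431.2, 14.7]] mean [494.4 -15.5   8. ]
104.58735114667971 94.45299240218927 [16.10191702 16.63005388]
basecorn [[536.1, 49.5], [564.6, -52.0], [452.8, -85.2], [422.3, 14.7]] mean [494.  -18.2   8. ]
116.65396343974851 [16.5202047  16.97841595]
plate [[523.7, 20.2], [536.6, -37.8], [474.2, -49.8], [460.2, 4.8]] mean [498.7 -15.6  61. ]
bar [[498.8, 6.7], [506.9, -35.2]] mean [502.8 -14.2 123. ]
42.58591039313787 10.89543276919423
foot [[560.8, -222.3]] mean [ 560.8 -222.3   12. ]
post [[561.8, -220.1]] mean [ 561.8 -220.1  200. ]
tip [[456.9, -223.2]] mean [ 456.9 -223.2  206. ]
105.12646249597292 1.7006129839862703
barrel [[575.2, 244.9], [583.3, 201.9], [496.4, 187.4], [486.3, 229.0]] mean [535.3 215.8  30. ]
88.14720903230031 [ 9.49991062 10.14350714]
post2 (array([ 559.94188547, -220.58607815,  201.80745515]), np.float64(1.0292709803303495))
tip2 (array([ 456.70045447, -225.31521241,  200.40958273]), np.float64(0.36046390198329864))
bar2 (array([498.99925482, -14.76576075, 132.01651248]), np.float64(3.2632601834817914))
[[-0.908  0.419 -0.001]
 [ 0.419  0.908 -0.001]
 [ 0.    -0.001 -1.   ]]
```

```bash
cat >> h.py <<'E'
def go(x,y,z,yaw=None,quiet=False):
    "units for moving to world xyz with tool-x heading yaw (deg), tool down"
    s=telemetry.sense(); R=Ro.from_euler('xyz',s["tcp_rot"]).as_matrix()
    if yaw is None: yaw=np.degrees(np.arctan2(R[1,0],R[0,0]))
    T=Ro.from_euler('xyz',[180,0,yaw],degrees=True).as_matrix()
    print("dp",(R.T@(np.array([x,y,z])-s["eef_pos"])/40).round(3),"rot",(np.degrees(Ro.from_matrix(R.T@T).as_rotvec())/6).round(3),
      "| t %.2f"%s["clock"],"pos",np.round(s["eef_pos"],1),"yaw %.1f"%np.degrees(np.arctan2(R[1,0],R[0,0])),"F",np.round(s["contact_force"],1),"open %.3f"%s["opening"],"q6 %.2f"%s["qpos"][5])
E
python3 -c "
from h import *
go(501,-14.5,235,194)"
```

```text
dp [-11.523 -10.691  -0.096] rot [-1.100e-02 -4.000e-03 -6.466e+00] | t 0.10 pos [261.9 567.  230.6] yaw 155.2 F [ 0.1  0.7 -0.3] open 0.999 q6 -0.00
```

play_rows(dp=[[-11.5, -10.7, 0], [-11.5, -10.7, 0], [-11.5, -10.7, 0], [-11.5, -10.7, 0], [-11.5, -10.7, 0]], rot=[[0, 0, -6.4], [0, 0, -6.4], [0, 0, -6.4], [0, 0, -6.4], [0, 0, -6.4]], fingers=1)

```text
clock: 0.52
eef_pos: [339.4, 377.4, 231.0]
tcp_rot: [-3.141, -0.0, -2.958]
contact_force: [1.6, -0.0, 0.4]
opening: 1.005
grasp_force: 0.0
```

```bash
python3 -c "
from h import *
go(501,-14.5,235,194)"
```

```text
dp [ -2.188 -10.368  -0.096] rot [-0.005 -0.004 -0.584] | t 0.52 pos [339.4 377.4 231. ] yaw -169.5 F [ 1.6 -0.   0.4] open 1.005 q6 -0.92
```

play_rows(dp=[[-2.2, -10.4, -0.1], [-2.2, -10.4, -0.1], [-2.2, -10.4, -0.1], [-2.2, -10.4, -0.1], [-2.2, -10.4, -0.1]], rot=[[0, 0, -0.58], [0, 0, -0.58], [0, 0, -0.58], [0, 0, -0.58], [0, 0, -0.58]])

```text
clock: 0.93
eef_pos: [417.7, 184.3, 233.3]
tcp_rot: [-3.142, -0.0, -2.904]
contact_force: [1.5, 0.8, -0.5]
opening: 0.994
grasp_force: 0.0
```

```bash
python3 -c "
from h import *
go(501,-14.5,235,194)"
```

```text
dp [-0.854 -5.322 -0.043] rot [-0.    -0.    -0.063] | t 0.93 pos [417.7 184.3 233.3] yaw -166.4 F [ 1.5  0.8 -0.5] open 0.994 q6 -1.40
```

play_rows(dp=[[-0.85, -5.3, 0], [-0.85, -5.3, 0], [-0.85, -5.3, 0], [-0.85, -5.3, 0], [-0.85, -5.3, 0]], rot=[[0, 0, 0], [0, 0, 0], [0, 0, 0], [0, 0, 0], [0, 0, 0]])

```text
clock: 1.35
eef_pos: [498.2, -8.0, 233.2]
tcp_rot: [3.141, -0.0, -2.904]
contact_force: [-0.3, 0.9, -0.6]
opening: 1.002
grasp_force: 0.0
```

play_rows(dp=[[0, -0.25, 0], [0, -0.25, 0], [0, -0.25, 0]], rot=[[0, 0, 0], [0, 0, 0], [0, 0, 0]])

```text
clock: 1.6
eef_pos: [499.9, -15.8, 232.9]
tcp_rot: [3.141, -0.001, -2.906]
contact_force: [-0.2, 0.2, -0.1]
opening: 1.003
grasp_force: 0.0
```

```bash
python3 -c "
from h import *
go(501,-14.5,235,194)
f=grab('wrist'); save(f,'w1'); print(f['c'],f['Rw'][:,2],proj(f,(501,-14.5,123)))
print(blobs(f,(8,120,60),(22,255,255),100)[0])
"
```

```text
dp [-0.034  0.026 -0.053] rot [ 0.007 -0.01  -0.086] | t 1.60 pos [499.9 -15.8 232.9] yaw -166.5 F [-0.2  0.2 -0.1] open 1.003 q6 -1.84
[426.63676192 -33.81945397 374.6235002 ] [ 0.29016356  0.07046671 -0.95437914] [319.31743892 200.97105024]
[([291, 144, 61, 68, 3754], [321.5, 177.1]), ([289, 256, 35, 45, 1253], [305.1, 277.8])]
```

View pics/w1.png

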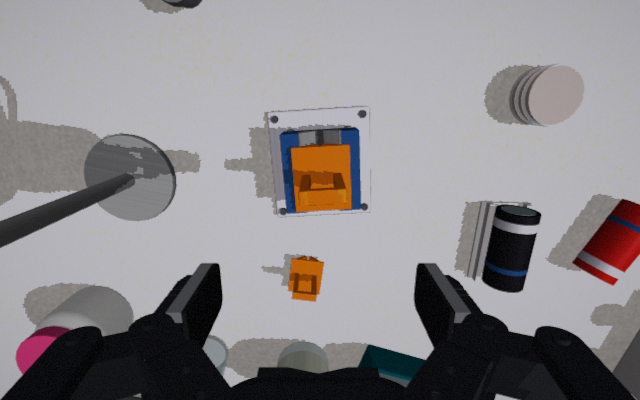

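Wrist view: guard plate top spans about (292,146) to (352,144) and its handle is at about (323,190). The plate's screws are at (274,119), (362,114), (366,207) and (283,211). The small guard at (305,278) and the stand foot at (130,178) are clear of the gripper. One zoom for the handle.

```bash
python3 -c "
from h import *
f=load('wrist'); save(f,'w1z',(255,95,385,225),4.6)
a=np.array([plane(f,u,v,8) for u,v in [(274,119),(362,114),(366,207),(283,211)]]); print(a.round(1),a.mean(0))
for i,j in ((3,0),(2,1)): d=a[i]-a[j]; print(np.linalg.norm(d),np.degrees(np.arctan2(d[1],d[0])))
"
```

```text
[[457.2 -74.3   8. ]
 [430.2  15.8   8. ]
 [529.5  48.6   8. ]
 [556.7 -43.9   8. ]] [493.39369934 -13.42228213   8.        ]
104.04994588044221 16.995271979309265
104.5272046655876 18.289681266787444
```

View pics/w1z.png

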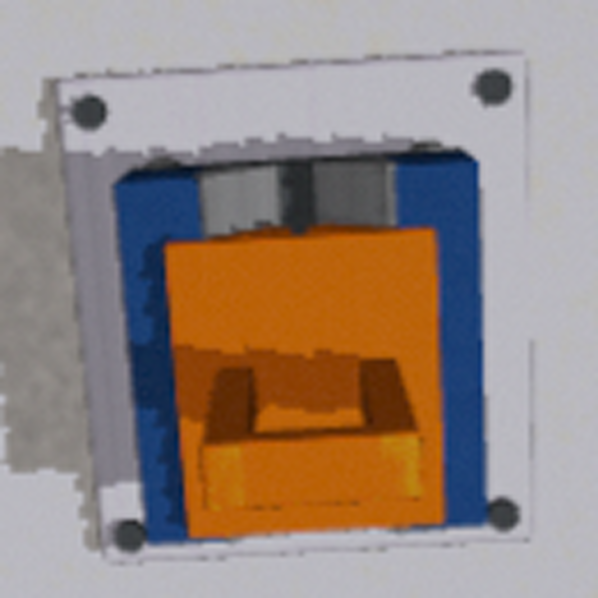

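Zoom: the handle bar's top face has corners (203,443), (418,435), (421,498) and (206,510). The block's near top corners are at (115,183) and (478,160).

```bash
python3 -c "
from h import *
f=load('wrist')
def S(p,z): return np.array([plane(f,u/4.6+255-.4,v/4.6+95-.4,z) for u,v in p])
a=S([(203,443),(418,435),(421,498),(206,510)],123); print(a.round(1),a.mean(0)); d=a[1]-a[0]; e=a[2]-a[3]; print(np.linalg.norm(d),[np.degrees(np.arctan2(v[1],v[0]))-90 for v in (d,e)])
a=S([(115,183),(478,160)],54); d=a[1]-a[0];print(a.round(1),np.linalg.norm(d),np.degrees(np.arctan2(d[1],d[0]))-90)
a=S([(165,242),(437,230)],61); d=a[1]-a[0];print(a.round(1),np.linalg.norm(d),np.degrees(np.arctan2(d[1],d[0]))-90)
go(499,-14,85,197)
"
```

```text
[[496.7 -32.1 123. ]
 [486.9   3.1 123. ]
 [497.6   6.5 123. ]
 [508.3 -29.  123. ]] [497.37237428 -12.87191267 123.        ]
36.59756340361517 [np.float64(15.668572123898826), np.float64(16.811106408377526)]
[[466.  -61.3  54. ]
 [444.1  10.2  54. ]] 74.79453130216791 17.0328041204654
[[474.4 -48.4  61. ]
 [459.1   4.9  61. ]] 55.451824482797605 15.981973279831678
dp [0.009 0.026 3.698] rot [ 0.008 -0.009 -0.572] | t 1.65 pos [499.8 -15.  232.9] yaw -166.4 F [ 0.2 -0.2 -1.3] open 0.998 q6 -1.84
```

play_rows(dp=[[0.03, 0.05, 0.5], [0.03, 0.05, 1.5], [0.03, 0.05, 2.5], [0.03, 0.05, 3.3], [0.03, 0.05, 3.7]], rot=[[0, 0, -0.5], [0, 0, -0.5], [0, 0, -0.5], [0, 0, -0.5], [0, 0, -0.5]])

```text
clock: 2.07
eef_pos: [495.8, -12.1, 81.9]
tcp_rot: [3.14, -0.005, -2.85]
contact_force: [-1.3, -0.2, -0.3]
opening: 1.001
grasp_force: 0.0
```

play_rows(dp=[[0, 0, 0], [0, 0, 0], [0, 0, 0]], rot=[[0, 0, 0], [0, 0, 0], [0, 0, 0]])

```text
clock: 2.32
eef_pos: [499.5, -13.1, 86.5]
tcp_rot: [-3.141, 0.001, -2.851]
contact_force: [-0.4, -0.3, -0.1]
opening: 0.997
grasp_force: 0.0
```

play_rows(dp=[[0, 0, 0], [0, 0, 0], [0, 0, 0], [0, 0, 0], [0, 0, 0]], rot=[[0, 0, 0], [0, 0, 0], [0, 0, 0], [0, 0, 0], [0, 0, 0]], fingers=0, grip_force=40)

```text
clock: 2.73
eef_pos: [499.1, -13.6, 86.0]
tcp_rot: [3.141, 0.001, -2.852]
contact_force: [-1.2, 4.1, 5.2]
opening: 0.442
grasp_force: 41.0
```

play_rows(dp=[[0, 0, 0], [0, 0, 0], [0, 0, 0], [0, 0, 0], [0, 0, 0]], rot=[[0, 0, 0], [0, 0, 0], [0, 0, 0], [0, 0, 0], [0, 0, 0]])

```text
clock: 3.15
eef_pos: [499.1, -13.6, 85.7]
tcp_rot: [3.141, 0.001, -2.852]
contact_force: [-0.2, 4.3, 4.7]
opening: 0.438
grasp_force: 41.1
```

play_rows(dp=[[0, 0, -0.3], [0, 0, -1.0], [0, 0, -1.8], [0, 0, -2.4], [0, 0, -2.6]], rot=[[0, 0, 0], [0, 0, 0], [0, 0, 0], [0, 0, 0], [0, 0, 0]])

```text
clock: 3.57
eef_pos: [500.5, -14.2, 192.6]
tcp_rot: [-3.14, 0.004, -2.852]
contact_force: [1.2, 0.1, -1.7]
opening: 0.442
grasp_force: 40.6
```

```bash
python3 -c "
from h import *
go(410,-226,189,182)"
```

```text
dp [ 3.681 -4.427  0.083] rot [-0.012  0.044  2.433] | t 3.57 pos [500.5 -14.2 192.6] yaw -163.4 F [ 1.2  0.1 -1.7] open 0.442 q6 -1.89
```

```bash
python3 -c "
from h import *
go(390,-226,190,182)"
```

```text
dp [ 4.16  -4.284  0.056] rot [-0.012  0.044  2.433] | t 3.57 pos [500.5 -14.2 192.6] yaw -163.4 F [ 1.2  0.1 -1.7] open 0.442 q6 -1.89
```

play_rows(dp=[[1.0, -0.5, 0.05], [2.0, -1.2, 0.05], [3.0, -2.0, 0.05], [3.6, -2.8, 0.05], [4.0, -3.5, 0.05]], rot=[[0, 0, 0.5], [0, 0, 1.0], [0, 0, 1.5], [0, 0, 2.0], [0, 0, 2.4]])

```text
clock: 3.98
eef_pos: [385.1, -186.8, 186.5]
tcp_rot: [3.141, -0.002, -3.105]
contact_force: [0.3, -0.1, -1.8]
opening: 0.438
grasp_force: 40.6
```

```bash
python3 -c "
from h import *
go(390,-226,189,182)"
```

```text
dp [-0.087 -0.985 -0.063] rot [ 0.006 -0.016  0.018] | t 3.98 pos [ 385.1 -186.8  186.5] yaw -177.9 F [ 0.3 -0.1 -1.8] open 0.438 q6 -2.06
```

play_rows(dp=[[0, -0.5, 0], [-0.05, -0.95, 0], [-0.05, -0.95, 0], [-0.05, -0.95, 0], [-0.05, -0.95, 0]], rot=[[0, 0, 0], [0, 0, 0], [0, 0, 0], [0, 0, 0], [0, 0, 0]])

```text
clock: 4.4
eef_pos: [390.6, -223.5, 186.6]
tcp_rot: [3.141, -0.001, -3.104]
contact_force: [0.0, 0.9, -1.4]
opening: 0.441
grasp_force: 40.5
```

```bash
python3 -c "
from h import *
go(410,-226,189,182)
f=grab('wrist'); g=grab('side')
a=f['color'][:,:,::-1]; b=g['color'][180:380,200:440,::-1]
cv2.imwrite('pics/mix1.png',np.vstack([cv2.resize(a,(480,300)),cv2.resize(b,(360,300))] if 0 else [np.hstack([cv2.resize(a,(420,262)),cv2.resize(b,(314,262))])]))
"
```

```text
dp [-0.481 -0.081 -0.062] rot [ 0.009 -0.013  0.03 ] | t 4.40 pos [ 390.6 -223.5  186.6] yaw -177.8 F [ 0.   0.9 -1.4] open 0.441 q6 -2.13
```

View pics/mix1.png

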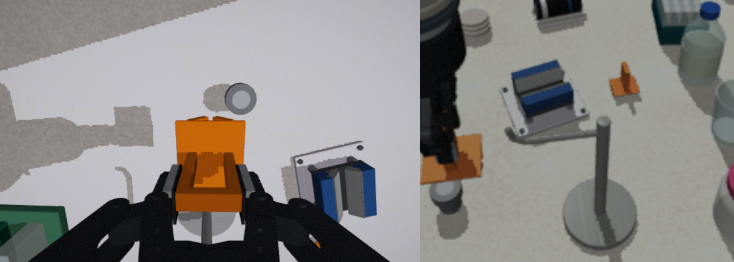

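The guard is held level (plate at about (450,158) in the side half), and the hook runs from (603,122) to its tip at (509,133), ahead of the window. Next I feed the window over the hook.

play_rows(dp=[[-0.3, -0.06, -0.06], [-0.7, -0.06, -0.06], [-1.1, -0.06, -0.06], [-1.5, -0.06, -0.06], [-1.5, -0.06, -0.06]], rot=[[0, 0, 0], [0, 0, 0], [0, 0, 0], [0, 0, 0], [0, 0, 0]])

```text
clock: 4.92
eef_pos: [455.1, -223.9, 190.2]
tcp_rot: [-3.141, 0.003, -3.101]
contact_force: [0.2, -1.2, -1.0]
opening: 0.441
grasp_force: 40.6
```

play_rows(dp=[[-0.3, 0, 0], [-0.6, 0, 0], [-1.0, 0, 0], [-1.35, 0, 0], [-1.35, 0, 0]], rot=[[0, 0, 0], [0, 0, 0], [0, 0, 0], [0, 0, 0], [0, 0, 0]])

```text
clock: 5.33
eef_pos: [508.3, -222.1, 190.0]
tcp_rot: [-3.141, 0.002, -3.103]
contact_force: [0.5, -0.5, -0.6]
opening: 0.439
grasp_force: 40.6
```

```bash
python3 -c "
from h import *
go(505,-222.5,160,182)
f=grab('wrist'); g=grab('side'); t=grab('top')
a=f['color'][:,:,::-1]; b=g['color'][180:380,200:440,::-1]; c=t['color'][170:270,345:445,::-1]
cv2.imwrite('pics/mix2.png',np.hstack([cv2.resize(b,(480,400)),cv2.resize(c,(300,400))]))
"
```

```text
dp [ 0.084 -0.006  0.749] rot [-0.006  0.021  0.04 ] | t 5.33 pos [ 508.3 -222.1  190. ] yaw -177.8 F [ 0.5 -0.5 -0.6] open 0.439 q6 -2.02
```

View pics/mix2.png

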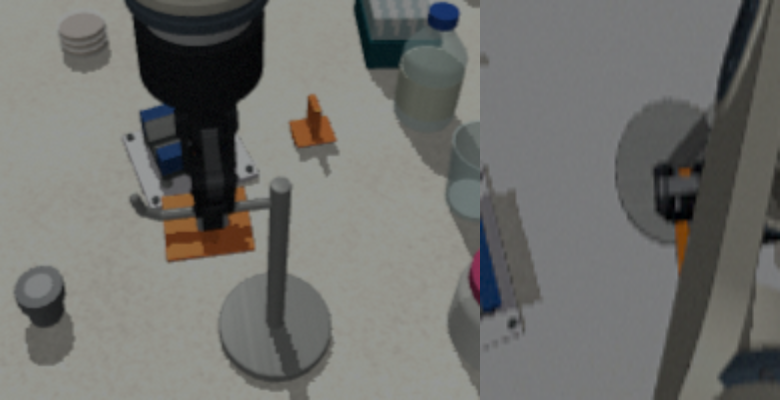

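The hook runs through the window: tip at (135,203) and post at (280,185), with the plate below the hook. Lower in steps.

play_rows(dp=[[0.05, 0, 0.2], [0.05, 0, 0.4], [0.05, 0, 0.6], [0.05, 0, 0.65], [0.05, 0, 0.65]], rot=[[0, 0, 0], [0, 0, 0], [0, 0, 0], [0, 0, 0], [0, 0, 0]])

```text
clock: 5.9
eef_pos: [502.4, -221.9, 162.5]
tcp_rot: [3.141, -0.002, -3.103]
contact_force: [0.5, 0.5, -1.7]
opening: 0.442
grasp_force: 40.6
```

play_rows(dp=[[0, 0, 0.05], [0, 0, 0.1], [0, 0, 0.15], [0, 0, 0.15]], rot=[[0, 0, 0], [0, 0, 0], [0, 0, 0], [0, 0, 0]])

```text
clock: 6.23
eef_pos: [503.2, -222.2, 157.4]
tcp_rot: [3.141, -0.0, -3.103]
contact_force: [-0.4, -0.2, -0.7]
opening: 0.44
grasp_force: 40.6
```

play_rows(dp=[[0, 0, 0.03], [0, 0, 0.06], [0, 0, 0.08], [0, 0, 0.08]], rot=[[0, 0, 0], [0, 0, 0], [0, 0, 0], [0, 0, 0]])

```text
clock: 6.57
eef_pos: [503.3, -222.2, 154.6]
tcp_rot: [-3.142, 0.0, -3.103]
contact_force: [-0.5, 0.1, 0.4]
opening: 0.441
grasp_force: 40.8
```

play_rows(dp=[[0, 0, 0.03], [0, 0, 0.03], [0, 0, 0.03]], rot=[[0, 0, 0], [0, 0, 0], [0, 0, 0]])

```text
clock: 6.82
eef_pos: [503.7, -222.4, 154.3]
tcp_rot: [-3.141, 0.001, -3.103]
contact_force: [-2.9, 1.6, 9.3]
opening: 0.438
grasp_force: 38.8
```

play_rows(dp=[[0, 0, 0], [0, 0, 0], [0, 0, 0], [0, 0, 0], [0, 0, 0]], rot=[[0, 0, 0], [0, 0, 0], [0, 0, 0], [0, 0, 0], [0, 0, 0]], fingers=0.8)

```text
clock: 7.23
eef_pos: [503.2, -222.1, 153.1]
tcp_rot: [3.141, -0.0, -3.103]
contact_force: [0.6, 0.8, 0.3]
opening: 0.797
grasp_force: 0.0
```

play_rows(dp=[[0, 0, -0.3], [0, 0, -0.8], [0, 0, -1.3], [0, 0, -1.8], [0, 0, -2.3]], rot=[[0, 0, 0], [0, 0, 0], [0, 0, 0], [0, 0, 0], [0, 0, 0]])

```text
clock: 7.65
eef_pos: [503.2, -222.2, 247.1]
tcp_rot: [-3.141, 0.0, -3.103]
contact_force: [0.9, -0.2, -0.0]
opening: 0.801
grasp_force: 0.0
```

```bash
python3 -c "
from h import *
go(535.3,216,180,190)
g=grab('side'); save(g,'hang',(200,180,440,380),2.5)"
```

```text
dp [-1.222 10.916  1.676] rot [-0.002  0.003 -1.299] | t 7.65 pos [ 503.2 -222.2  247.1] yaw -177.8 F [ 0.9 -0.2 -0. ] open 0.801 q6 -2.03
```

View pics/hang.png

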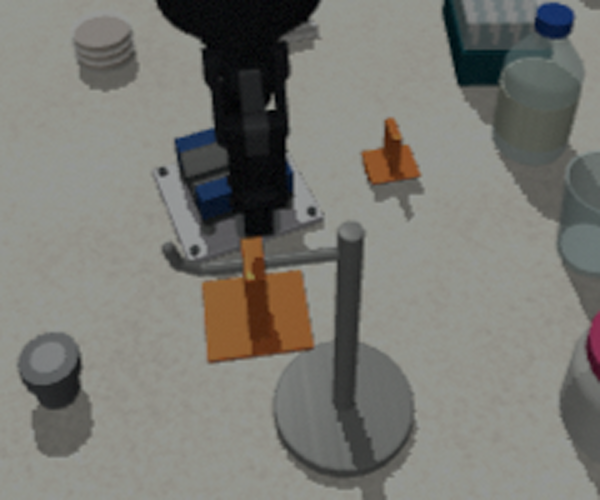

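The guard hangs level on the hook, bar at (253,250) and fingers clear above it. Now to the barrel.

play_rows(dp=[[-1.2, 10.9, 0], [-1.2, 10.9, 0], [-1.2, 10.9, 0], [-1.2, 10.9, 0], [-1.2, 10.9, 0]], rot=[[0, 0, -1.3], [0, 0, -1.3], [0, 0, -1.3], [0, 0, -1.3], [0, 0, -1.3]], fingers=1)

```text
clock: 8.12
eef_pos: [518.0, -12.7, 246.2]
tcp_rot: [-3.141, 0.001, -2.968]
contact_force: [0.3, 0.2, -0.1]
opening: 0.999
grasp_force: 0.0
```

```bash
python3 -c "
from h import *
go(535.3,216,220,190)"
```

```text
dp [-1.415  5.556  0.656] rot [-0.002  0.01  -0.006] | t 8.12 pos [518.  -12.7 246.2] yaw -170.0 F [ 0.3  0.2 -0.1] open 0.999 q6 -1.77
```

play_rows(dp=[[-1.4, 5.55, 0.65], [-1.4, 5.55, 0.65], [-1.4, 5.55, 0.65], [-1.4, 5.55, 0.65], [-1.4, 5.55, 0.65]], rot=[[0, 0, 0], [0, 0, 0], [0, 0, 0], [0, 0, 0], [0, 0, 0]])

```text
clock: 8.53
eef_pos: [533.0, 194.3, 222.5]
tcp_rot: [3.141, 0.001, -2.967]
contact_force: [1.5, 0.2, -0.1]
opening: 0.999
grasp_force: 0.0
```

play_rows(dp=[[0, 0.4, 0], [0, 0.4, 0], [0, 0.4, 0]], rot=[[0, 0, 0], [0, 0, 0], [0, 0, 0]])

```text
clock: 8.78
eef_pos: [530.1, 208.5, 222.1]
tcp_rot: [-3.141, -0.0, -2.965]
contact_force: [-0.2, -0.4, -0.3]
opening: 1.003
grasp_force: 0.0
```

```bash
python3 -c "
from h import *
go(535.3,216,220,190)
f=grab('wrist'); p=proj(f,(535,216,26)); print(p)
x,y=int(p[0]),int(p[1]); x0,y0=x-80,max(0,y-65); print(x0,y0); save(f,'bar1',(x0,y0,x0+160,y0+120),5)"
```

```text
dp [-0.161  0.161  0.053] rot [-0.003 -0.     0.023] | t 8.78 pos [530.1 208.5 222.1] yaw -169.9 F [-0.2 -0.4 -0.3] open 1.003 q6 -1.38
[324.25474368 181.00066383]
244 116
```

View pics/bar1.png

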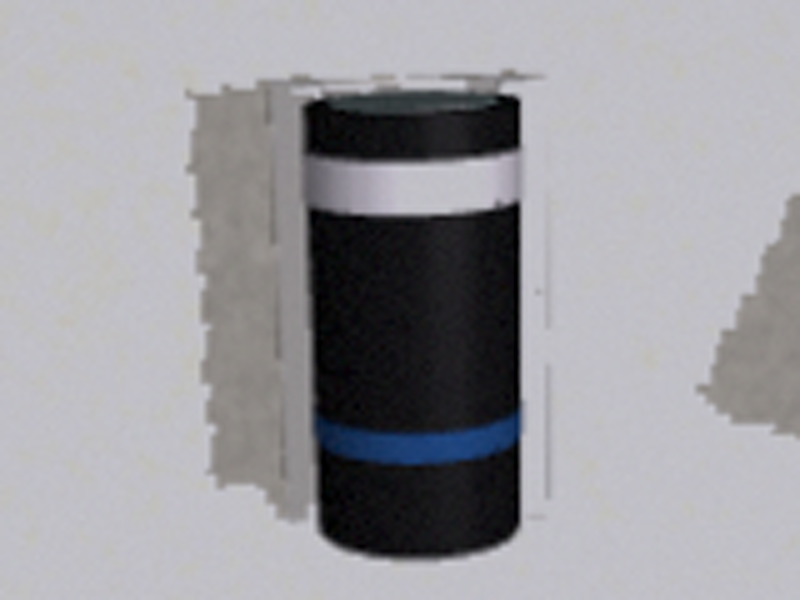

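The barrel lies upright in the crop: near top rim at (413,112), far top rim at (420,557), with side edges at 311 and 520 in the middle row.

```bash
python3 -c "
from h import *
f=load('wrist')
def S(u,v,z): return plane(f,u/5+244-.4,v/5+116-.4,z)
a,b=S(413,112,48),S(420,557,48); print(a,b,np.linalg.norm(a-b),(a+b)/2)
m=[S(411.5,101,26),S(415.5,300,26),S(420,525,26)]; print(m); d=m[2]-m[0]; print(np.degrees(np.arctan2(d[1],d[0])))
L,R=S(311,300,26),S(520,300,26); print(np.linalg.norm(L-R))
"
```

```text
[488.84460343 208.9190059   48.        ] [576.48387799 226.70638134  48.        ] 89.42613247842682 [532.66424071 217.81269362  48.        ]
[array([489.0685318, 209.1936768,  26.       ]), array([528.90122175, 217.45222779,  26.        ]), array([577.60204965, 227.5444248 ,  26.        ])]
11.71013811268253
43.340391097012585
```

```bash
python3 -c "
from h import *
go(533,217.5,15,191)"
```

```text
dp [-0.112  0.235  5.178] rot [-0.004 -0.    -0.157] | t 8.83 pos [530.2 207.5 222.1] yaw -169.9 F [-0.3 -0.3  0.1] open 1.002 q6 -1.38
```

play_rows(dp=[[-0.1, 0.23, 0.8], [-0.1, 0.23, 1.8], [-0.1, 0.23, 2.8], [-0.1, 0.23, 3.6], [-0.1, 0.23, 4.2]], rot=[[0, 0, -0.15], [0, 0, -0.15], [0, 0, -0.15], [0, 0, -0.15], [0, 0, -0.15]])

```text
clock: 9.25
eef_pos: [531.8, 215.3, 51.5]
tcp_rot: [-3.141, -0.002, -2.953]
contact_force: [-0.5, -0.1, -0.2]
opening: 0.999
grasp_force: 0.0
```

play_rows(dp=[[0, 0, 0], [0, 0, 0], [0, 0, 0]], rot=[[0, 0, 0], [0, 0, 0], [0, 0, 0]])

```text
clock: 9.5
eef_pos: [533.9, 217.1, 55.4]
tcp_rot: [3.141, 0.002, -2.952]
contact_force: [0.2, 0.7, 0.1]
opening: 0.996
grasp_force: 0.0
```

```bash
python3 -c "
from h import *
go(533,217.5,15,191)"
```

```text
dp [0.023 0.014 1.011] rot [ 0.002  0.018 -0.027] | t 9.50 pos [533.9 217.1  55.4] yaw -169.2 F [0.2 0.7 0.1] open 0.996 q6 -1.38
```

play_rows(dp=[[0, 0, 0.4], [0, 0, 0.8], [0, 0, 1.0], [0, 0, 1.0], [0, 0, 1.0]], rot=[[0, 0, 0], [0, 0, 0], [0, 0, 0], [0, 0, 0], [0, 0, 0]])

```text
clock: 9.92
eef_pos: [533.3, 217.7, 14.9]
tcp_rot: [3.141, 0.001, -2.951]
contact_force: [0.3, 0.6, -0.1]
opening: 0.999
grasp_force: 0.0
```

play_rows(dp=[[0, 0, 0], [0, 0, 0], [0, 0, 0], [0, 0, 0], [0, 0, 0]], rot=[[0, 0, 0], [0, 0, 0], [0, 0, 0], [0, 0, 0], [0, 0, 0]], fingers=0, grip_force=40)

```text
clock: 10.33
eef_pos: [533.1, 217.7, 14.7]
tcp_rot: [-3.142, 0.001, -2.951]
contact_force: [-1.4, -1.5, 7.2]
opening: 0.501
grasp_force: 39.7
```

play_rows(dp=[[0, 0, 0], [0, 0, 0], [0, 0, 0]], rot=[[0, 0, 0], [0, 0, 0], [0, 0, 0]])

```text
clock: 10.58
eef_pos: [533.1, 217.6, 14.6]
tcp_rot: [-3.142, 0.001, -2.951]
contact_force: [-1.6, -1.9, 6.8]
opening: 0.498
grasp_force: 39.7
```

play_rows(dp=[[0, 0, -0.3], [0, 0, -1.0], [0, 0, -1.8], [0, 0, -2.6], [0, 0, -3.0]], rot=[[0, 0, 0], [0, 0, 0], [0, 0, 0], [0, 0, 0], [0, 0, 0]])

```text
clock: 11.0
eef_pos: [533.9, 218.1, 138.0]
tcp_rot: [3.141, 0.004, -2.951]
contact_force: [1.0, 0.5, -2.6]
opening: 0.501
grasp_force: 42.0
```

```bash
python3 -c "
from h import *
go(493.8,-14.8,125,196.9)"
```

```text
dp [ 2.087 -5.528  0.314] rot [ 0.005  0.037 -0.999] | t 11.00 pos [533.9 218.1 138. ] yaw -169.1 F [ 1.   0.5 -2.6] open 0.501 q6 -1.38
```

play_rows(dp=[[2.1, -5.5, 0.2], [2.1, -5.5, 0.2], [2.1, -5.5, 0.2], [2.1, -5.5, 0.2], [2.1, -5.5, 0.2]], rot=[[0, 0, -1], [0, 0, -1], [0, 0, -1], [0, 0, -1], [0, 0, -1]])

```text
clock: 11.42
eef_pos: [495.6, 11.0, 127.4]
tcp_rot: [-3.141, 0.0, -2.846]
contact_force: [2.0, -0.5, -2.4]
opening: 0.504
grasp_force: 42.0
```

play_rows(dp=[[0, 0, 0], [0, 0, 0], [0, 0, 0]], rot=[[0, 0, 0], [0, 0, 0], [0, 0, 0]])

```text
clock: 11.67
eef_pos: [496.7, 12.4, 127.3]
tcp_rot: [3.141, 0.001, -2.848]
contact_force: [-0.7, 0.8, -2.4]
opening: 0.504
grasp_force: 42.1
```

```bash
python3 -c "
from h import *
go(493.8,-14.8,62,196.9)"
```

```text
dp [ 0.268 -0.631  1.631] rot [ 0.001  0.007 -0.012] | t 11.67 pos [496.7  12.4 127.3] yaw -163.2 F [-0.7  0.8 -2.4] open 0.504 q6 -1.84
```

play_rows(dp=[[0.27, -0.63, 0.2], [0.27, -0.63, 0.2], [0.27, -0.63, 0.8], [0.27, -0.63, 1.2], [0.27, -0.63, 1.2]], rot=[[0, 0, 0], [0, 0, 0], [0, 0, 0], [0, 0, 0], [0, 0, 0]])

```text
clock: 12.08
eef_pos: [491.9, -13.4, 76.5]
tcp_rot: [3.14, -0.004, -2.845]
contact_force: [-1.1, 0.8, -2.9]
opening: 0.5
grasp_force: 42.2
```

```bash
python3 -c "
from h import *
go(493.8,-14.8,61,196.9)
f=grab('wrist'); save(f,'seat1',(220,60,420,210),4)"
```

```text
dp [-0.037 -0.049  0.387] rot [ 0.015 -0.037  0.015] | t 12.08 pos [491.9 -13.4  76.5] yaw -163.0 F [-1.1  0.8 -2.9] open 0.500 q6 -1.90
```

View pics/seat1.png

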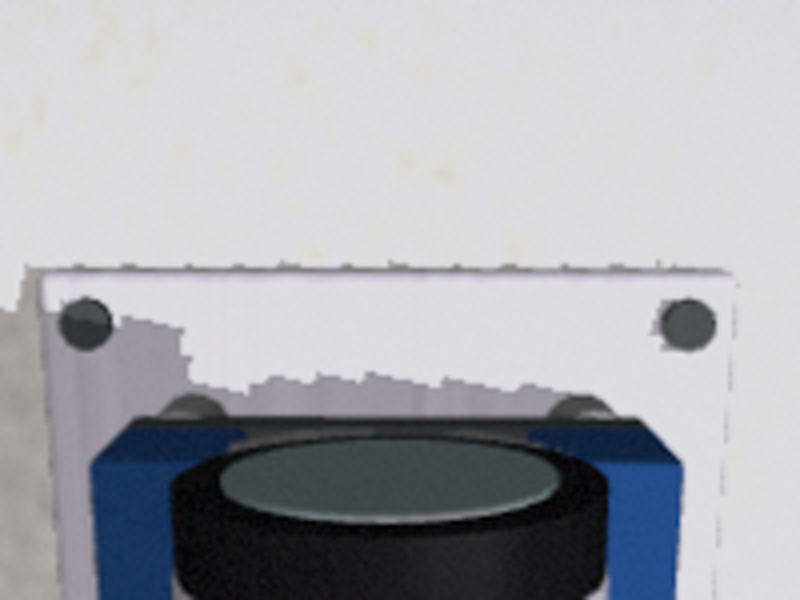

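The barrel is squared to the block: screws level at (86,323) and (688,324), block middle at 387 and barrel middle at 389, so under 1 mm off. Descend.

play_rows(dp=[[0, 0, 0.15], [0, 0, 0.3], [0, 0, 0.4], [0, 0, 0.4], [0, 0, 0.4]], rot=[[0, 0, 0], [0, 0, 0], [0, 0, 0], [0, 0, 0], [0, 0, 0]])

```text
clock: 12.55
eef_pos: [493.5, -14.6, 62.8]
tcp_rot: [3.142, -0.0, -2.846]
contact_force: [-1.0, 0.0, -2.5]
opening: 0.5
grasp_force: 42.2
```

```bash
python3 -c "
from h import *
go(493.8,-14.8,57,196.9)
f=grab('wrist'); 
g=f['color'][:,:,::-1]; h=cv2.cvtColor(f['color'],cv2.COLOR_RGB2HSV); 
for y in range(100,220,8):
  b=np.where((h[y,:,0]>100)&(h[y,:,0]<125)&(h[y,:,1]>120)&(h[y,:,2]>50))[0]; b=b[(b>215)&(b<430)]
  if len(b)>5:
    gap=np.argmax(np.diff(b)); print(y,b[0],b[-1],(b[0]+b[-1])/2,'gap',b[gap],b[gap+1],(b[gap]+b[gap+1])/2)"
```

```text
dp [-0.005 -0.006  0.144] rot [ 0.    -0.001  0.001] | t 12.55 pos [493.5 -14.6  62.8] yaw -163.1 F [-1.   0.  -2.5] open 0.500 q6 -1.90
172 248 392 320.0 gap 278 359 318.5
180 240 399 319.5 gap 262 372 317.0
188 241 399 320.0 gap 262 372 317.0
196 241 399 320.0 gap 263 371 317.0
204 242 398 320.0 gap 262 373 317.5
212 242 397 319.5 gap 262 372 317.0
```

play_rows(dp=[[0, 0.025, 0], [0, 0.025, 0.05], [0, 0.025, 0.1], [0, 0.025, 0.12], [0, 0.025, 0.12]], rot=[[0, 0, 0], [0, 0, 0], [0, 0, 0], [0, 0, 0], [0, 0, 0]])

```text
clock: 13.02
eef_pos: [493.0, -13.8, 57.7]
tcp_rot: [3.141, -0.0, -2.847]
contact_force: [0.6, 0.5, -3.2]
opening: 0.499
grasp_force: 42.2
```

play_rows(dp=[[0, 0, 0.03], [0, 0, 0.03], [0, 0, 0.03]], rot=[[0, 0, 0], [0, 0, 0], [0, 0, 0]])

```text
clock: 13.27
eef_pos: [493.2, -13.8, 56.6]
tcp_rot: [3.142, -0.0, -2.847]
contact_force: [0.3, -0.0, -2.4]
opening: 0.5
grasp_force: 42.2
```

play_rows(dp=[[0, 0, 0.03], [0, 0, 0.03], [0, 0, 0.03]], rot=[[0, 0, 0], [0, 0, 0], [0, 0, 0]])

```text
clock: 13.52
eef_pos: [493.4, -13.8, 55.8]
tcp_rot: [-3.141, 0.0, -2.847]
contact_force: [-1.0, -0.4, 3.7]
opening: 0.499
grasp_force: 42.8
```

play_rows(dp=[[0, 0, 0.03], [0, 0, 0.05], [0, 0, 0.05], [0, 0, 0.05]], rot=[[0, 0, 0], [0, 0, 0], [0, 0, 0], [0, 0, 0]])

```text
clock: 13.85
eef_pos: [493.4, -13.8, 53.8]
tcp_rot: [-3.141, 0.0, -2.847]
contact_force: [-2.0, -0.2, 7.2]
opening: 0.498
grasp_force: 43.0
```

play_rows(dp=[[0, 0, 0.03], [0, 0, 0.05], [0, 0, 0.05], [0, 0, 0.05]], rot=[[0, 0, 0], [0, 0, 0], [0, 0, 0], [0, 0, 0]])

```text
clock: 14.18
eef_pos: [493.4, -13.8, 52.0]
tcp_rot: [-3.141, 0.0, -2.847]
contact_force: [-3.2, -0.7, 10.6]
opening: 0.499
grasp_force: 43.3
```

play_rows(dp=[[0, 0, 0.01], [0, 0, 0.01], [0, 0, 0.01], [0, 0, 0.01], [0, 0, 0.01]], rot=[[0, 0, 0], [0, 0, 0], [0, 0, 0], [0, 0, 0], [0, 0, 0]])

```text
clock: 14.6
eef_pos: [493.5, -13.8, 51.7]
tcp_rot: [-3.141, 0.001, -2.847]
contact_force: [-2.5, -0.3, 10.2]
opening: 0.501
grasp_force: 43.3
```

```bash
python3 -c "
from h import *
o=load('side'); f=grab('side'); w=grab('wrist')
for F in (o,f): print([b for b in blobs(F,(8,120,60),(22,255,255),100)[0] if b[0][1]>200])
h=cv2.cvtColor(w['color'],cv2.COLOR_RGB2HSV)
for y in (180,196,212):
  b=np.where((h[y,:,0]>100)&(h[y,:,0]<125)&(h[y,:,1]>120)&(h[y,:,2]>50))[0]; b=b[(b>215)&(b<430)]
  if len(b)>5:
    g=np.argmax(np.diff(b)); print(y,b[0],b[-1],(b[0]+b[-1])/2,'gap',b[g],b[g+1],(b[g]+b[g+1])/2)
# expected vs actual end-rim of barrel
s=telemetry.sense(); a=np.radians(16.9); X=np.array([np.cos(a),np.sin(a),0])
k=(h[:,317,2]).astype(int); print(k[150:200:2]); c=np.array([494,-14.2,62]); print(proj(w,c-45*X),proj(w,c-45*X+[0,0,22]),proj(w,c-40*X+[0,0,-13]))
go(493.4,-13.8,51.5)"
```

```text
[([345, 227, 23, 27, 326], [355.6, 243.2]), ([281, 274, 44, 51, 1418], [301.9, 303.9])]
[([345, 227, 23, 27, 326], [355.6, 243.2]), ([281, 271, 45, 54, 1465], [302.0, 303.3])]
180 238 399 318.5 gap 262 372 317.0
196 236 401 318.5 gap 263 372 317.5
212 237 399 318.0 gap 262 372 317.0
[227 228 228 228 164 164 163 163 163 117  76  76  74  77  76  77  75  74
  76  84 126  14  18  29  31]
[317.26208992 179.16225385] [317.1733162  194.04690087] [317.31066472 183.36642549]
dp [0.001 0.    0.004] rot [-0.001  0.004 -0.   ] | t 14.70 pos [493.4 -13.8  51.6] yaw -163.1 F [-2.8 -0.2 11.3] open 0.499 q6 -1.90
```

```bash
python3 -c "
from h import *
print(r.sign_off())"
```

```text
the job is handed in; nothing more can be done
None
```

I handed the job in at 14.7 s: the guard hangs on the hook, let go, and the gripper is still pressing the black barrel into the groove at about 11 N, sunk roughly 4–5 mm by my estimate; `sign_off` gave no verdict.

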